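# Park the slicer's food holder behind its spring stop

### The job

Slicing is done, so park the food holder of the vegetable slicer: hold the slicer's spring stop down by its ribbed thumb plate with a fingertip while you push the holder over it, then push the holder on into the bay at the end until the stop springs fully up again behind it. Only touch, press and push: do not touch the knob on top of the holder, do not lift or shove the slicer about, and leave the other things on the worktop alone.

Things in the scene. Friction and masses are not known exactly. Their poses are not given: they have to be found in the camera images.
- slicer: flat-bed vegetable slicer, loose on rubber feet, 2.4 kg, 120 mm over its aluminium rails (tops z = 40 mm). Origin: under the frame's middle, at worktop level. x: along the rails from the looped black handle (tip x = -244) to the parking bay and thick end bar (x = 189 to 205 mm); z up. The spring stop is outside the -y rail (facing the robot), in a housing x = 8 to 86, y = -105 to -61, up to z = 20
- tooth_face (a point): fixed point of the frame (slicer x = 70, y = -67, z = 36 mm) where the stop's raised steel tooth meets the holder. Tooth: x = 70 to 80, y = -72.5 to -61.5 mm, top z = 42 when up, beside the thumb plate. Outside the -y rail, at y below -72, are only the housing, the thumb plate and the holder's wing
- stop (a joint): how far the spring stop is pressed down, m: 0 fully up, 0.012 at the bottom; 2.2 N to start it, 4.9 N at the bottom. The tooth blocks the holder in both directions unless pressed more than 7 mm; press about 10. Once the holder is over the tooth, the holder itself keeps it down (at about 7 mm)
- thumb_plate: grey ribbed thumb plate of the stop, 66 mm along slicer x, 26 mm wide; sinks with the stop's tooth. Origin: centre of its upper face (slicer x = 47, y = -86, z = 34 mm when up); axes as the slicer's. A fingertip pressing it can slide along it, past the tooth
- holder (a joint): travel of the grey food holder along slicer +x, m, 0 to 0.260 (end of the bay); friction 1.2 N (4 N over the tooth); cannot leave its rails. Its leading edge is at slicer x = -0.080 + value. At 0.150 it meets the raised tooth; from 0.246 its trailing edge has cleared the tooth and the stop springs up. 86 mm long, 140 wide, top z = 47, drum z = 62; side skirts: bottom z = 35, outer face y = -70 mm
- wing_back (a point): centre of the rear face (facing slicer -x) of the holder's side wing, an upright tab 8 mm thick that sticks out from the -y skirt to y = -104, z = 37 to 60 mm; this face is 12 mm behind the holder's leading edge; point at slicer y = -86, z = 48.5 mm. The wing passes 3 mm above the raised thumb plate and can be pushed to +x by a finger standing on the plate. Axes as the slicer's
- pusher: black mushroom knob, 44 mm wide, top at slicer z = 79 mm, in the middle of the holder; not to be touched. Origin under its stem, z = 61.5 mm
- garlic: garlic bulb, 60 mm, on the worktop in front of the slicer; leave alone
- teaspoon: steel teaspoon, 137 mm, lying in front of the slicer; leave alone
- dish: shallow dish 120 x 160 x 24 mm to the right; leave alone
- mug: white mug 106 mm high to the left; leave alone
- spice: spice jar 46 mm wide, 106 mm high, at the back; leave alone
- salt: salt shaker 44 mm wide, 90 mm high, at the back; leave alone
- lemon: lemon, 71 mm, on the chopping board to the left; leave alone

How it is judged:
By the outcome, as a careful person would: the job done as asked, in the order asked, and still so for the second after the job is handed in, with the robot touching nothing.
It also fails if it takes over 38 s, if anything falls off the work surface, if the arm or the gripper's body presses on something with over 40 N, if the wrist force passes 120 N, or if a joint passes its speed limit or range.

### The arm

A 7-joint arm with a two-finger parallel gripper is mounted at the origin on a cart in front of the work surface, level with it; the furniture and walls round the work are solid. World frame = base frame: x ahead of the robot, y to its left, z up, the work surface at z = 0. Lengths are in mm, angles in degrees, forces in N, time in s.
With the tool pointing down it reaches from about 400 to 875 mm from the base axis. Payload 4.4 kg.
Tool frame: the origin (TCP) lies midway between the tips of the shut fingers; the grasp point (between the pads) lies arm.grip_point_offset behind it (arm.grip_point_offset is the distance from the TCP to the grasp point, in mm); z points along the fingers, y is the line along which they close (so a half turn about z gives the same grasp; the last joint's range is limited). The gripper opens to 85 mm and grips with 20 to 120 N. Pads are 22 mm wide; open, the fingers measure 114 mm over their backs; the gripper's body (76 mm by 85 mm) begins 54 mm behind the grasp point. The pads swing forward as they close: fully open they stand 13 mm farther back than shut.
Start: joints at [72.376, 36.005, 2.206, 86.941, -1.547, 57.084, -1.146], TCP at [155.67, -631.098, 231.313] pointing down, gripper open.
Joint ranges: [-175.42, 175.42], [-21.48, 121.26], [-71.46, 75.88], [10.55, 141.38], [-63.04, 243.04], [13.31, 113.54], [-168.57, 168.57]. Speed limits (degrees/s): [147.25, 147.25, 180, 180, 180, 180, 180].

### API

Orientations are given as [roll, pitch, yaw] about the fixed x, y, z axes, in that order (R = Rz(yaw) Ry(pitch) Rx(roll)).
In Python, from rig import arm gives the robot as it stands. Calls block until the motion is done:
- arm.movep(position, orientation): joint-space move of the TCP to a pose.
- arm.line_to(position, rate=150, attitude=None): straight line of the TCP; attitude=None keeps the orientation; rate is the mean speed in mm/s.
- arm.move_j(angles): joint-space move.
- arm.gripper_to(opening): finger opening in mm; the grip force is fixed at half the most; returns when the fingers have stopped.
- arm.pause(seconds).
- arm.ik(position, orientation): joint angles nearest the present ones, or None.
- arm.sense(): the state.
- arm.grab_frame(name): name is "side" or "top"; returns a dict with "image" (480x640x3 uint8, blue, green, red), "range_z" (480x640 float32, mm along the optical axis (not along the pixel's ray), 0 where there is no reading), "camera_matrix" (3x3 intrinsics, pixels), "k1" (the pictures are not rectified: a ray, as slopes to the right and down, at radius r is drawn at 1 + k1 r^2 times it, then the intrinsics apply), "world_from_camera" (4x4, takes a point from camera to world coordinates). Camera axes: x right, y down, z forward; pixel columns grow to the right and rows downward; lengths in mm; the calibration is good to about 2 mm. A picture is of the moment at which its call begins.
A pose or a line that the arm cannot do raises arm.PlanningError and nothing moves.
- arm.close_job(): hands the job in; it is judged then, once.
The state is a dict: "t": time; "qpos": joint angles; "joint_velocities": joint speeds; "effort": joint torques, N m; "tool_pos": TCP position; "orientation": TCP orientation; "force": force on the tool from outside, world axes, zero at the start; "wrist_torque": the same for the moment, N m; "opening": finger opening in mm; "finger_force": force on a finger pad.
Only numpy, scipy, OpenCV 4.12 (cv2) and the standard library are available. Lean on these libraries where they do the work, as an engineer would, in place of code of your own. Each camera call takes 0.05 s, during which the arm holds its last target. There are 200 camera calls.

## Working session

There is one attempt and no reset: what is moved stays moved. The work goes in short steps, each a Python script; the robot and the scene stay as the last script left them, time stands still between calls to the robot, and variables do not carry over. Pictures are saved under pics/ and viewed, at most 10 in all, crops included, and the job is handed in when it is done.

```bash
mkdir -p pics; cat > h.py <<'E'
import numpy as np, cv2, pickle
from rig import arm
def world(f,u,v,z=None):
    K=f["camera_matrix"];k=f["k1"];T=f["world_from_camera"]
    d=np.array([(u-K[0,2])/K[0,0],(v-K[1,2])/K[1,1]]);s=d.copy()
    for _ in range(20): s=d/(1+k*(s@s))
    ray=T[:3,:3]@np.array([s[0],s[1],1.]);o=T[:3,3]
    if z is not None: return o+ray*(z-o[2])/ray[2]
    return o+ray*np.median([x for x in f["range_z"][int(v)-1:int(v)+2,int(u)-1:int(u)+2].ravel() if x>0])
E
python3 - <<'E'
from h import *
for n in("top","side"):
    f=arm.grab_frame(n);pickle.dump(f,open(n+".pkl","wb"));cv2.imwrite(f"pics/{n}0.png",f["image"])
    print(n,f["k1"],f["camera_matrix"].tolist(),np.round(f["world_from_camera"],3).tolist())
print(arm.sense(),arm.grip_point_offset)
E
```

```text
top -0.00498856643106905 [[491.82587539169094, 0.0, 323.0695692274733], [0.0, 491.82587539169094, 243.0463834918498], [0.0, 0.0, 1.0]] [[-0.01, -0.998, 0.069, 475.865], [-1.0, 0.01, 0.005, 14.347], [-0.006, -0.068, -0.998, 1413.574], [0.0, 0.0, 0.0, 1.0]]
side 0.021584964095905424 [[624.0808783824311, 0.0, 323.91883232306196], [0.0, 624.0808783824311, 242.32464422100986], [0.0, 0.0, 1.0]] [[-0.807, -0.417, 0.418, -251.882], [-0.59, 0.548, -0.593, 1182.878], [0.018, -0.725, -0.689, 1427.68], [0.0, 0.0, 0.0, 1.0]]
{'t': 0.1, 'qpos': array([72.37382707, 36.05454948,  2.20172755, 86.99149004, -1.54592383,
       57.08063949, -1.14539738]), 'joint_velocities': array([-0.02878115, -0.08731907,  0.03480603, -0.18299088,  0.05860836,
        0.02374213,  0.0009032 ]), 'effort': array([ 2.61489055e-03, -5.64544487e+01,  1.23060577e+00, -1.93974960e+01,
        1.13508772e-02,  5.51270175e-03, -4.36704727e-05]), 'tool_pos': array([ 155.56614424, -630.53865465,  230.46333694]), 'orientation': array([-1.79902982e+02,  1.33608283e-03,  1.38579868e+01]), 'force': array([ 0.50784815, -0.13248363, -0.19636516]), 'wrist_torque': array([ 0.02852246, -0.00252278,  0.00505545]), 'finger_force': 0.0, 'opening': 85.25987845645892} 18.700000000000003
```

View pics/top0.png

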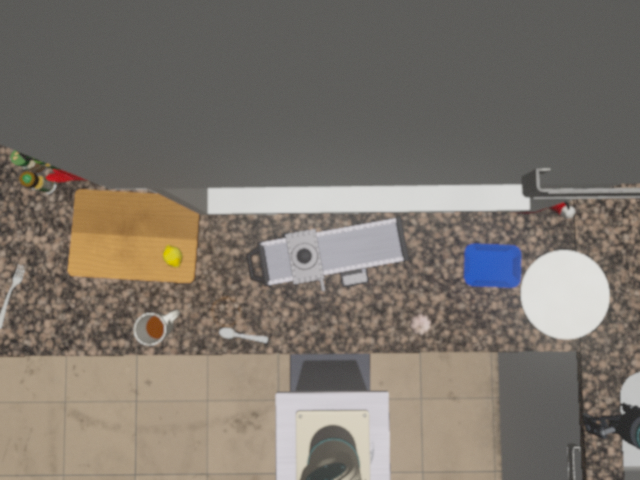

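View pics/side0.png

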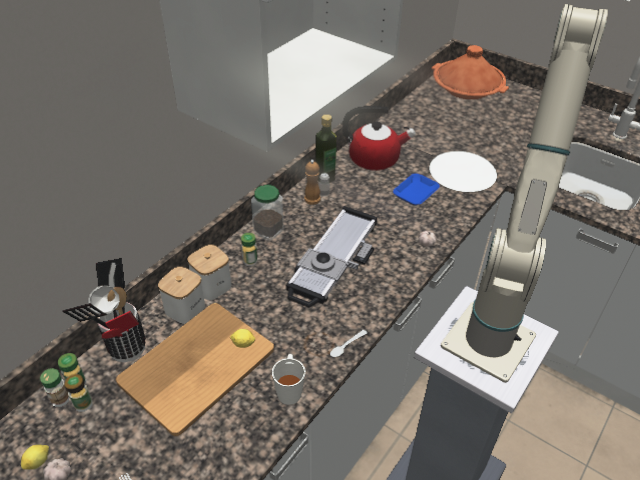

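The top view shows the slicer spanning about (250,265)–(403,240), with the holder near (304,257) and the stop housing at (355,278). The side view shows it with its knob at (322,262). Next I'll take enlarged crops.

```bash
python3 - <<'E'
import pickle,cv2
f=pickle.load(open("top.pkl","rb"));c=f["image"][210:300,240:410];cv2.imwrite("pics/tc.png",cv2.resize(c,None,fx=4.7,fy=4.7,interpolation=cv2.INTER_CUBIC))
f=pickle.load(open("side.pkl","rb"));c=f["image"][200:310,280:390];cv2.imwrite("pics/sc.png",cv2.resize(c,None,fx=5,fy=5,interpolation=cv2.INTER_CUBIC))
E
```

```text
(no output)
```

View pics/tc.png

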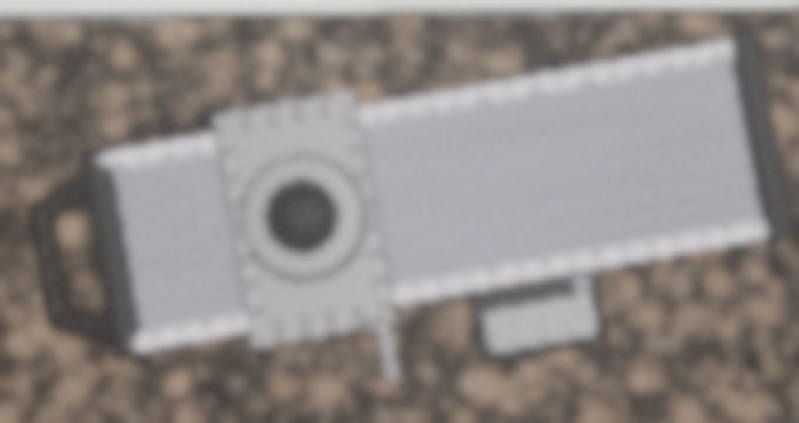

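View pics/sc.png

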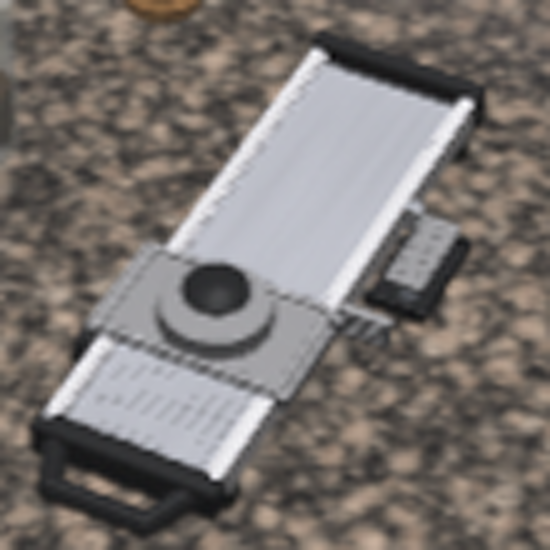

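The crops show the bar-side rail ends at top-crop (735,40) and (768,240), and the thumb-plate corners near (480,308), (490,355) and (600,338). In the side crop, the plate corners are at (418,215), (462,232), (388,278) and (428,295). I'll fit the pose to these points.

```bash
cat > fit.py <<'E'
from h import *
from scipy.optimize import least_squares
top,side=[pickle.load(open(n+".pkl","rb")) for n in("top","side")]
def proj(f,P):
    T=f["world_from_camera"];c=T[:3,:3].T@(P-T[:3,3]);s=c[:2]/c[2];s=s*(1+f["k1"]*(s@s));K=f["camera_matrix"]
    return np.array([K[0,0]*s[0]+K[0,2],K[1,1]*s[1]+K[1,2]])
# (u,v,x,y,z,holder?)
TP=[(735,40,189,60,40,0),(768,240,189,-60,40,0),(480,308,14,-73,34,0),(490,355,14,-99,34,0),(600,338,80,-99,34,0),
 (214,117,-166,70,47,1),(352,93,-80,70,47,1),(390,313,-80,-70,47,1),(256,346,-166,-70,47,1),(302,217,-123,0,79,1),(398,380,-88,-104,60,1)]
SP=[(322,58,189,60,40,0),(475,105,189,-60,40,0),(418,215,80,-73,34,0),(462,232,80,-99,34,0),(388,278,14,-73,34,0),(428,295,14,-99,34,0),
 (338,318,-80,-70,47,1),(288,400,-166,-70,47,1),(90,318,-166,70,47,1),(148,243,-80,70,47,1),(216,285,-123,0,79,1)]
def res(p,cams):
    x,y,a,h=p;R=np.array([[np.cos(a),-np.sin(a),0],[np.sin(a),np.cos(a),0],[0,0,1]]);out=[]
    for f,L,s,o in cams:
        for u,v,X,Y,Z,m in L:
            px=(np.array([u,v])+.5)/s-.5+o
            out.append(proj(f,R@[X+m*h,Y,Z]+[x,y,0])-px)
    return np.ravel(out)
A=(top,TP,4.7,np.array([240,210]));B=(side,SP,5,np.array([280,200]))
for cams in([A],[B],[A,B]):
    r=least_squares(res,[450,0,-1.4,30],args=(cams,),loss="soft_l1");print(r.x[:2],np.degrees(r.x[2]),r.x[3]);print(np.round(r.fun.reshape(-1,2),1).tolist())
p=r.x;np.save("pose.npy",p)
E
python3 fit.py
python3 - <<'E'
import sys;sys.path.insert(0,'.')
from h import *
f=pickle.load(open("side.pkl","rb"))
for u,v in((365,250),(428,237)):print(world(f,u,v))
t=pickle.load(open("top.pkl","rb"))
for u,v in((350,240),(355,279),(355,290),(355,200),(355,185)):print(world(t,u,v))
E
```

```text
[547.53182196  -5.82216028] -80.5083818196955 42.81214834689882
[[-0.7, 0.1], [0.2, -0.3], [0.5, 0.8], [0.0, -0.0], [-0.1, -0.6], [-0.2, -0.6], [0.8, -0.8], [1.4, 1.9], [-0.6, 0.3], [0.0, -0.3], [-1.0, 0.4]]
[544.8064473  -4.3296978] 1359.0884659779178 43.758391924417076
[[-1.0, -1.5], [0.5, 0.2], [2.0, 0.5], [0.5, -0.3], [-0.6, 0.5], [-1.2, -0.2], [1.9, -0.8], [-0.3, 0.7], [-1.3, 1.5], [0.2, -0.5], [0.2, -0.3]]
[546.6647746   -5.50889483] -80.63090457471054 43.148654791965626
[[-0.7, 0.6], [0.1, 0.1], [0.3, 1.1], [-0.1, 0.3], [-0.3, -0.2], [-0.2, -0.4], [0.8, -0.6], [1.4, 2.1], [-0.7, 0.5], [0.0, -0.1], [-1.1, 0.7], [-1.6, -1.9], [0.0, -0.4], [1.6, -0.1], [0.2, -0.9], [-0.9, -0.0], [-1.4, -0.7], [1.7, -1.2], [-0.4, 0.3], [-1.5, 1.3], [-0.1, -0.8], [-0.1, -0.7]]
[468.60543118 -68.70909255  32.7173732 ]
[ 334.01523095 -237.67679492   40.39880583]
[578.83444767 -55.01438463  28.26653038]
[468.90166554 -67.19920439  34.45447484]
[437.27992283 -68.91449452  -2.10301114]
[610.74735326 -38.62067267 551.34997545]
[568.99127246 -16.38436313 916.916723  ]
```

```bash
cat >> h.py <<'E'
P=np.load("pose.npy");c,s=np.cos(P[2]),np.sin(P[2]);YAW=np.degrees(P[2])+90
def W(x,y,z): return [P[0]+c*x-s*y,P[1]+s*x+c*y,z]
def rep(m=""):
    q=arm.sense();d=q["tool_pos"]-[P[0],P[1],0];F=q["force"]
    print(m,"t%.1f"%q["t"],"slicer",np.round([c*d[0]+s*d[1],-s*d[0]+c*d[1],d[2]],1),"F",np.round([c*F[0]+s*F[1],-s*F[0]+c*F[1],F[2]],1),"op%.1f"%q["opening"])
E
python3 - <<'E'
from h import *
arm.gripper_to(0)
arm.movep(W(-82,-88,160),[180,0,YAW]);rep("above")
arm.line_to(W(-82,-88,46),120);rep("down")
arm.line_to(W(-30,-88,46),60);rep("push")
f=arm.grab_frame("side");cv2.imwrite("pics/s1.png",cv2.resize(f["image"][180:320,260:400],None,fx=4,fy=4,interpolation=cv2.INTER_CUBIC))
E
```

```text
above t3.5 slicer [-81.2 -87.8 160. ] F [-0.6 -0.3  0.5] op-0.2
down t4.6 slicer [-82.  -87.6  46.4] F [ 0.4 -0.9 -0.1] op-0.1
push t5.7 slicer [-30.1 -88.3  45.9] F [0.9 0.3 0.3] op-0.2
```

View pics/s1.png

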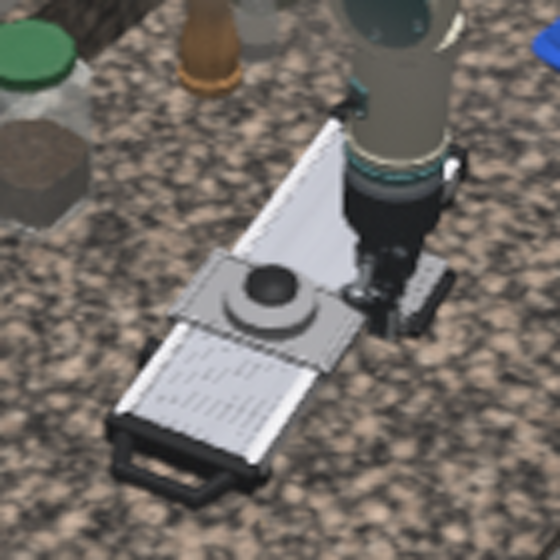

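The finger is behind the wing and the holder has moved forward, with the knob now at side pixel (327,251). I'll push on to just before the tooth, then estimate the holder position from the knob.

```bash
cat >> h.py <<'E'
def knob(tag,view=0):
    "holder value from the black knob-top blob in the side camera"
    f=arm.grab_frame("side");cv2.imwrite(f"pics/{tag}.png",cv2.resize(f["image"][180:320,260:400],None,fx=4,fy=4,interpolation=cv2.INTER_CUBIC))
    return f
def hval(f,u,v):
    w=world(f,u,v,79)-[P[0],P[1],0];return c*w[0]+s*w[1]+123, -s*w[0]+c*w[1]
E
python3 - <<'E'
from h import *
f=pickle.load(open("side.pkl","rb"))
print("h0",hval(f,280+216/5,200+285/5)," now",hval(f,260+268/4,180+285/4))
arm.line_to(W(32,-88,44),60);rep("pushed")
f=knob("s2")
E
```

```text
h0 (np.float64(39.702559240058235), np.float64(-3.3113829301376825))  now (np.float64(67.6695027665034), np.float64(-2.3235611685063287))
pushed t6.9 slicer [ 31.8 -88.2  43.9] F [ 1.  -0.2 -0.7] op-0.2
```

View pics/s2.png

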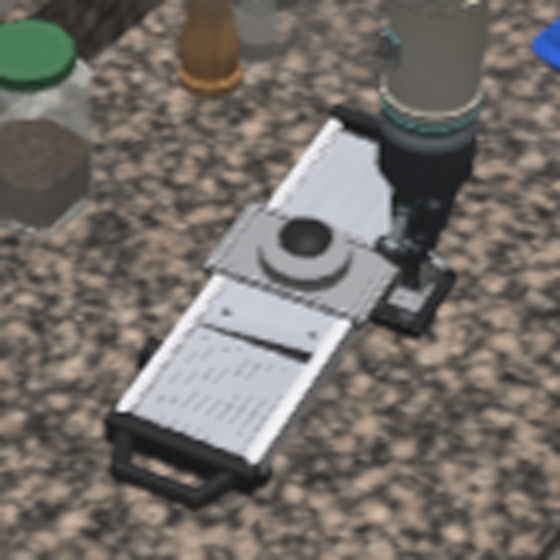

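The knob is now at crop (306,236) and the fingertip stands over the plate. Next I'll press down, push over the tooth, then release.

```bash
python3 - <<'E'
from h import *
f=arm.grab_frame("side");print("h",hval(f,260+306/4,180+236/4))
arm.line_to(W(31,-88,33),40);rep("touch")
arm.line_to(W(31,-88,24),30);arm.pause(.2);rep("pressed")
arm.line_to(W(52,-88,24),40);rep("mid")
arm.line_to(W(68,-88,24),40);rep("over")
f=knob("s3")
E
```

```text
h (np.float64(131.17999894714225), np.float64(-4.075120950194622))
touch t7.4 slicer [ 30.9 -87.8  32.8] F [-0.4  0.3  1.3] op0.3
pressed t8.1 slicer [ 30.9 -87.8  24.2] F [-0.9  0.1  4.1] op0.1
mid t8.7 slicer [ 53.1 -88.   24. ] F [ 0.1 -0.5  3.2] op0.1
over t9.3 slicer [ 68.6 -88.1  24. ] F [-0.4  0.9  3.8] op0.1
```

View pics/s3.png

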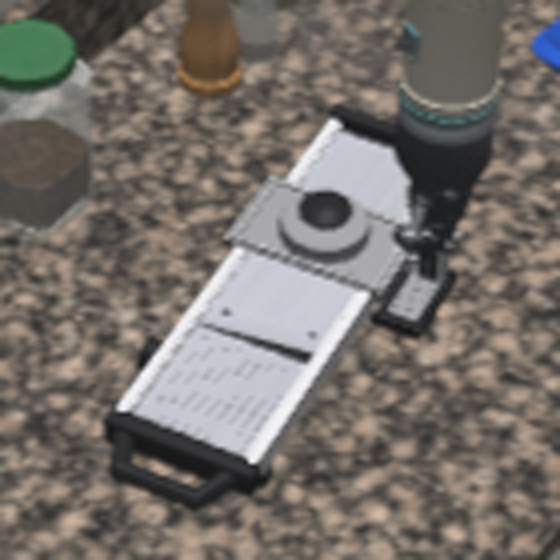

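The knob is at about (326,211), so the holder is over the tooth (h≈168), and the slicer hasn't moved. I'll lift to wing height and push into the bay.

```bash
python3 - <<'E'
from h import *
f=arm.grab_frame("side");print("h",hval(f,260+326/4,180+211/4))
arm.line_to(W(66,-88,45),60);rep("lift")
arm.line_to(W(130,-88,45),60);rep("p1")
arm.line_to(W(154,-88,45),40);rep("p2")
arm.pause(.2);rep("rest")
f=knob("s4")
E
```

```text
h (np.float64(164.86010145291567), np.float64(-5.429529665027346))
lift t9.9 slicer [ 66.  -88.   45.3] F [-0.2 -0.  -0.2] op0.1
p1 t11.1 slicer [130.6 -88.2  45.2] F [ 0.2  0.7 -0.7] op0.1
p2 t11.8 slicer [154.5 -88.1  44.9] F [0.3 0.7 0.9] op-0.1
rest t12.1 slicer [153.9 -88.   45. ] F [-0.7 -0.6  0.4] op0.0
```

View pics/s4.png

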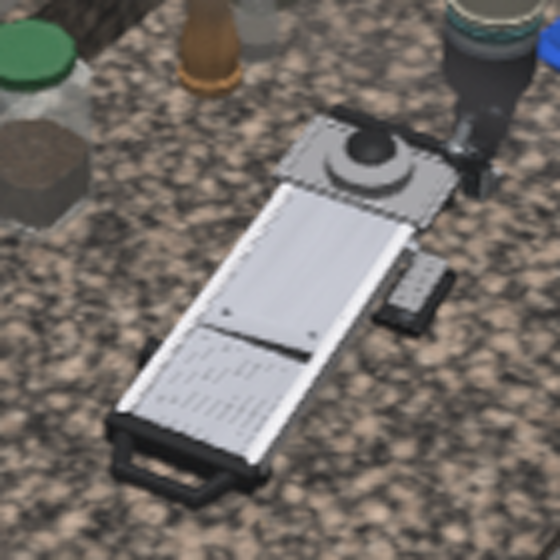

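The holder is nearly in the bay (knob at crop (373,147)) and the plate looks raised. I'll creep forward with force watching, back off and retreat, then compare the plate with the first image.

```bash
python3 - <<'E'
from h import *
f=arm.grab_frame("side");print("h",hval(f,260+373/4,180+147/4))
for x in(156,158):
    arm.line_to(W(x,-88,45),30);rep(x)
    F=arm.sense()["force"]
    if c*F[0]+s*F[1]<-4: break
arm.line_to(W(145,-90,45),60);arm.line_to(W(145,-92,170),150)
arm.line_to(W(175,-215,200),150);rep("clear")
f=arm.grab_frame("side");g=pickle.load(open("side.pkl","rb"))
a=g["image"][200:310,280:390];b=f["image"][200:310,280:390]
cv2.imwrite("pics/s5.png",cv2.resize(np.hstack([a,b]),None,fx=3.6,fy=3.6,interpolation=cv2.INTER_CUBIC))
print("plate z",[np.median([world(q,u,v)[2] for u in range(362,369) for v in range(247,254)]).round(1) for q in(g,f)])
E
```

```text
h (np.float64(252.90533615593196), np.float64(-5.984701236647767))
156 t12.4 slicer [156.1 -88.   45. ] F [-0.1  0.4  0.4] op-0.2
158 t12.7 slicer [156.4 -88.   45. ] F [-5.9 -0.   1.1] op0.0
clear t15.0 slicer [ 174.9 -214.2  200. ] F [-0.8  0.5 -0.1] op0.3
plate z [np.float64(32.9), np.float64(32.8)]
```

View pics/s5.png

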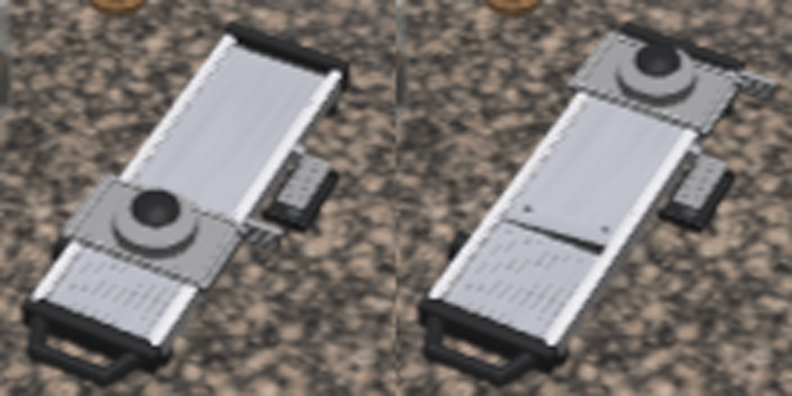

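The holder is at the end of the bay, where the last push met firm resistance. The plate is back at its starting height (32.8 mm against 32.9 mm), the slicer hasn't moved, and the arm is clear.

```bash
python3 -c "
from rig import arm
print(arm.close_job())"
```

```text
the job is handed in; nothing more can be done
None
```

The holder is parked at the end of the bay with the stop sprung back up behind it, the slicer did not move, and the job was handed in at about 15 s of the 38 s limit.

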